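# Line up pipe couplings by size on the display rail

### The arm

A 6-joint arm with a two-finger parallel gripper is mounted at the origin on the work surface. World frame = base frame: x ahead of the robot, y to its left, z up, the work surface at z = 0. Lengths are in mm, angles in rad, forces in N, time in s.
With the tool pointing down it reaches from about 300 to 775 mm from the base axis. Payload 14.6 kg.
Tool frame: the origin (TCP) lies on the mounting face of the last link; the fingertips stand 199 mm ahead of it and the grasp point (between the pads) lies 180 mm ahead of it; z points along the fingers, y is the line along which they close (so a half turn about z gives the same grasp; the last joint's range is limited). The gripper opens to 94 mm and grips with 3 to 60 N. Pads are 16 mm wide; open, the fingers measure 119 mm over their backs; the gripper's body (75 mm by 177 mm) begins 78 mm behind the grasp point.
Start: joints at [-1.302, 0.3, 1.521, -0, 1.321, -0.067], TCP at [181.232, -519.274, 404.646] pointing down, gripper open.
Joint ranges: [-3.03, 3.03], [-0.79, 2.21], [0.23, 2.52], [-1.04, 4.18], [0, 3.07], [-2.55, 2.55]. Speed limits (rad/s): [2.22, 2.22, 2.57, 3.14, 3.14, 3.14].

### API

Orientations are given as [roll, pitch, yaw] about the fixed x, y, z axes, in that order (R = Rz(yaw) Ry(pitch) Rx(roll)).
In Python, from cell import manip gives the robot as it stands. The module is installed in compiled form; this text tells all that it offers.
- The arm moves only by the shell command python3 -m creep 'ROWS' [FORCE]. ROWS is a JSON object of lists of equal length, an entry for each row: "slide": the shift along the world's x, y, z in cm, a list of three; "turn": the turn about the world's z in rad; "claw": the opening, from 0 (shut) to 1 (fully open). A call has 1 to 8 rows; each row shifts and turns the commanded pose from where the row before left it; what a row does not reach is not made up. A row lasts 1/8 s, in which the tool goes at most 62.5 mm and 10.7 degrees, less where a joint would pass 70% of its speed; a pose out of reach is approached as far as the arm can. A call with a gripper value outside its range is refused whole. The fingers move at their own pace and stop on an object; FORCE is the grip in N (left out, the last holds). Time passes only in rows, so rows that do not move let the fingers close. It gives the time, the measured TCP pose, the force, the opening and the grip force at its end, in the units of the state.
- manip.read_state(): the state, without advancing time (a new reading comes with each control period).
- manip.camera(name): name is "scene" or "top" or "wrist"; returns (picture, depth): 480x640x3 uint8, red, green, blue; 480x640 float32, mm along the optical axis (not along the pixel's ray), 0 where there is no reading.
- manip.calibration(name): a dict with "intrinsics" (3x3 intrinsics, pixels), "pose" (4x4, takes a point from camera to world coordinates). Camera axes: x right, y up, looking along -z (the intrinsics and any distortion apply to the point x, -y, -z); pixel columns grow to the right and rows downward; lengths in mm; the calibration is good to about 2 mm. A picture is of the moment at which its call begins: read the wrist's pose just before it. calibration takes no time and is no camera call; for the wrist camera it gives the pose at the moment of the call.
- manip.sign_off(): hands the job in; it is judged then, once.
Trained networks look in the newest picture that a camera, given by its name, has taken for a name from the list of things; names that differ only in an ending like _2 or _b are one class to them, and where a whole thing is asked for, a point or a joint stands for the part that bears it (a point fixed in the world has none). Each returns a list of dicts, best first, with "score" (0 to 1); they miss things now and then, are a little off and sometimes report something else, mostly with a low value. They report only what shows in the picture. A call takes as long as a camera call. They do not tell look-alikes from the thing itself.
- manip.cut_out(query, camera): "mask" (480x640 bool, what is visible of it) and "position" ([column, row] in pixels, amid what is visible of it).
The state is a dict: "clock": time; "joints": joint angles; "qd": joint speeds; "effort": joint torques, N m; "eef_pos": TCP position; "eef_rot": TCP orientation; "wrist_force": force on the tool from outside, world axes, zero at the start; "moment": the same for the moment, N m; "finger_gap": finger opening in mm; "finger_force": force on a finger pad.
Only numpy, scipy, OpenCV 4.12 (cv2) and the standard library are available. Lean on these libraries where they do the work, as an engineer would, in place of code of your own. Each camera call takes 0.05 s, during which the arm holds its last target. There are 200 camera calls.

### The job

Line up the four steel pipe couplings on the wooden display rail in order of size, the smallest beside the upright steel end plate and the largest at the far end: one standing upright in the middle of each black rubber pad. Leave the amber bottle standing where it is.

Things in the scene. Friction and masses are not known exactly. Their poses are not given: they have to be found in the camera images.
- coupling_s: the smallest pipe coupling: a plain galvanised steel tube open at both ends, outer diameter 28 mm, height 30 mm, standing upright loose on the bench at the start. Origin: centre of its underside; z up along the tube.
- coupling_m: the second smallest pipe coupling: a plain galvanised steel tube open at both ends, outer diameter 38 mm, height 38 mm, standing upright loose on the bench at the start. Origin: centre of its underside; z up along the tube.
- coupling_l: the second largest pipe coupling: a plain galvanised steel tube open at both ends, outer diameter 49 mm, height 48 mm, standing upright loose on the bench at the start. Origin: centre of its underside; z up along the tube.
- coupling_xl: the largest pipe coupling: a plain galvanised steel tube open at both ends, outer diameter 60 mm, height 58 mm, standing upright loose on the bench at the start. Origin: centre of its underside; z up along the tube.
- pad_a: fixed round black rubber pad, 66 mm across and 3 mm thick, on the wooden display rail (a strip 380 mm long, 80 mm wide, 20 mm high, fixed to the bench): one end of the row (pad_a to pad_d in straight order); pads 75 mm apart, centre to centre. Origin: centre of its underside, 20 mm above the bench, so its top lies at 23 mm; x runs along the row from pad_a towards pad_d, y across it.
- pad_b: fixed round black rubber pad, 66 mm across and 3 mm thick, on the wooden display rail (a strip 380 mm long, 80 mm wide, 20 mm high, fixed to the bench): second in the row, between pad_a and pad_c; pads 75 mm apart, centre to centre. Origin: centre of its underside, 20 mm above the bench, so its top lies at 23 mm; x runs along the row from pad_a towards pad_d, y across it.
- pad_c: fixed round black rubber pad, 66 mm across and 3 mm thick, on the wooden display rail (a strip 380 mm long, 80 mm wide, 20 mm high, fixed to the bench): third in the row, between pad_b and pad_d; pads 75 mm apart, centre to centre. Origin: centre of its underside, 20 mm above the bench, so its top lies at 23 mm; x runs along the row from pad_a towards pad_d, y across it.
- pad_d: fixed round black rubber pad, 66 mm across and 3 mm thick, on the wooden display rail (a strip 380 mm long, 80 mm wide, 20 mm high, fixed to the bench): other end of the row; pads 75 mm apart, centre to centre. Origin: centre of its underside, 20 mm above the bench, so its top lies at 23 mm; x runs along the row from pad_a towards pad_d, y across it.
- end_plate: fixed thin upright steel plate, 78 mm wide across the rail and 50 mm high, at one end of the display rail, 47 mm beyond the last pad's centre; it may be at pad_a's end or at pad_d's end (the other end has only a low dark wooden strip, 5 mm high). Origin: centre of its underside, on the rail's top.
- bottle: amber glass bottle, 40 mm across and 85 mm high with a black cap, standing loose on the bench among the couplings; stays where it is. Origin: centre of its underside, z up. (Also lying among the couplings, not listed: a bolt, a yellow tape measure and a small caster wheel, each at most 45 mm high and within 35 mm of its own centre. Centres of neighbouring things are at least 90 mm apart.)
Mind the look-alikes: they are no part of the job. What is shaped like the coupling_l but blue, green or pink is not meant.

How it is judged:
By the outcome, as a careful person would: the job done as asked, in the order asked, and still so for the second after the job is handed in, with the robot touching nothing.
It also fails if it takes over 99 s, if anything falls off the work surface, if the arm or the gripper's body presses on something with over 40 N, if the wrist force passes 120 N, or if a joint passes its speed limit or range.

## Working session

There is one attempt and no reset: what is moved stays moved. The work goes in short steps, Python scripts to look and compute and a shell command to move; the robot and the scene stay as the last step left them, time stands still between calls to the robot, and variables do not carry over. Pictures are saved under pics/ and viewed, at most 14 in all, crops included, and the job is handed in when it is done.

```bash
mkdir -p pics
cat > h.py <<'E'
import numpy as np, cv2
from cell import manip
def shot(cam,name=None):
    p,d=manip.camera(cam); c=manip.calibration(cam)
    if name: cv2.imwrite('pics/'+name+'.png',p[:,:,::-1])
    return p,d,np.array(c['intrinsics']),np.array(c['pose'])
def world(d,K,T):
    v,u=np.mgrid[:480,:640]
    x=(u-K[0,2])/K[0,0]*d; y=(v-K[1,2])/K[1,1]*d
    P=np.stack([x,-y,-d,np.ones_like(d)],-1)@T.T
    return P[...,:3]
E
python3 - <<'E'
from h import *
s=manip.read_state(); print({k:np.round(v,3) for k,v in s.items()})
p,d,K,T=shot('top','top0'); print(K,T)
W=world(d,K,T)
for q in ['coupling_s','coupling_m','coupling_l','coupling_xl','pad_a','end_plate','bottle']:
    for r in manip.cut_out(q,'top'):
        m=r['mask']&(d>0); X=W[m]
        print(q,round(r['score'],2),np.round(r['position']),m.sum(),np.round(np.median(X,0)),'zmax',np.percentile(X[:,2],95).round(),np.round(X.min(0)),np.round(X.max(0)),p[m].mean(0).round())
shot('scene','scene0')
E
```

```text
{'clock': np.float64(0.0), 'joints': array([-1.302,  0.3  ,  1.522, -0.   ,  1.321, -0.067]), 'qd': array([-0.   ,  0.001, -0.   ,  0.002, -0.002,  0.001]), 'effort': array([ 1.0000e-03, -5.3181e+01, -3.5273e+01,  7.1000e-02,  2.4000e-02,
       -0.0000e+00]), 'eef_pos': array([ 181.234, -519.25 ,  404.096]), 'eef_rot': array([-3.14 , -0.   ,  0.336]), 'wrist_force': array([-1.303, -0.715,  0.606]), 'moment': array([ 0.011, -0.044, -0.025]), 'finger_force': np.float64(0.0), 'finger_gap': np.float64(94.169)}
[[611.95391739   0.         323.79876484]
 [  0.         611.95391739 242.89899055]
 [  0.           0.           1.        ]] [[ 2.02181182e-02  9.96112784e-01 -8.57353464e-02  4.65162231e+02]
 [-9.99709528e-01  2.12670656e-02  1.13389697e-02 -1.06467790e+02]
 [ 1.31182319e-02  8.54811900e-02  9.96253421e-01  1.18726799e+03]
 [ 0.00000000e+00  0.00000000e+00  0.00000000e+00  1.00000000e+00]]
coupling_s 0.87 [452. 239.] 476 [ 576. -352.   34.] zmax 51.0 [ 550. -387.   -5.] [ 606. -326.   54.] [102.  93.  81.]
coupling_s 0.83 [494. 276.] 478 [ 506. -435.   36.] zmax 51.0 [ 482. -45
[... 1729 characters left out ...]
24.] zmax 27.0 [561.  54.  17.] [624. 117.  30.] [54. 44. 33.]
pad_a 0.81 [219. 187.] 918 [668.  85.  24.] zmax 28.0 [634.  52.  16.] [700. 117.  31.] [55. 45. 34.]
pad_a 0.79 [209. 304.] 937 [443.  88.  24.] zmax 27.0 [411.  56.  16.] [475. 120.  31.] [56. 46. 34.]
pad_a 0.62 [212. 267.] 937 [517.  87.  24.] zmax 27.0 [486.  55.  17.] [550. 119.  30.] [54. 44. 33.]
end_plate 0.61 [220. 164.] 549 [713.  84.  27.] zmax 71.0 [700.  45.  -2.] [728. 133.  76.] [93. 86. 78.]
bottle 0.9 [350. 184.] 403 [ 674. -168.   59.] zmax 87.0 [ 660. -188.   13.] [ 700. -149.   90.] [86. 65. 44.]
bottle 0.28 [451. 238.] 490 [ 575. -351.   34.] zmax 51.0 [ 550. -387.   -4.] [ 606. -326.   54.] [102.  93.  80.]
```

View pics/top0.png

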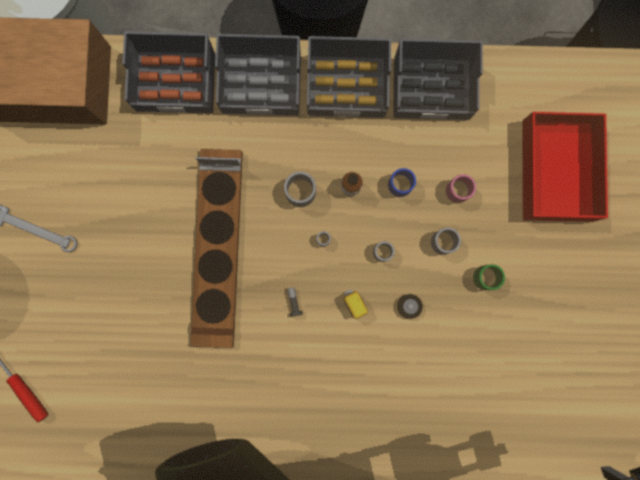

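View pics/scene0.png

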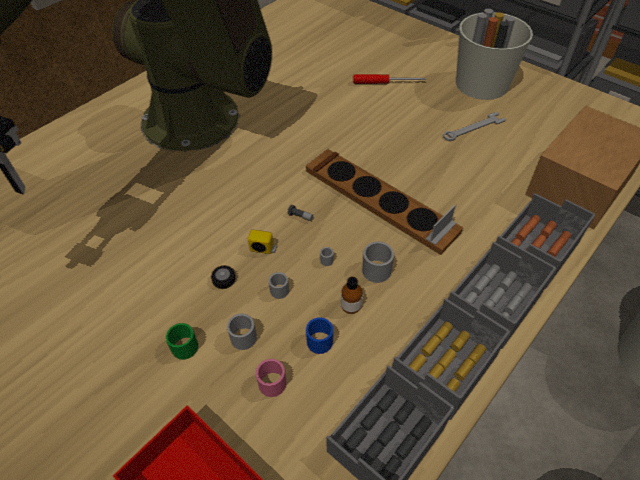

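The top view shows the end plate at (220,162), at the +x end, so the order from there is s, m, l, xl. Steel couplings: s at (323,239), m at (384,251), l at (447,240) and xl at (300,189). The blue, pink and green ones are decoys.

```bash
cat >> h.py <<'E'
def ray(u,v,K,T,z):
    r=T[:3,:3]@np.array([(u-K[0,2])/K[0,0],-(v-K[1,2])/K[1,1],-1]); t=(z-T[2,3])/r[2]
    return (T[:3,3]+t*r)[:2]
def rim(d,K,T,c,h,rad,z0=0):
    """outer-rim circle: points near height h around c -> enclosing circle"""
    W=world(d,K,T); m=(d>0)&(np.hypot(W[...,0]-c[0],W[...,1]-c[1])<rad+12)&(abs(W[...,2]-h-z0)<7)
    if m.sum()<5: return None
    vs,us=np.nonzero(m); X=np.array([ray(u,v,K,T,h+z0) for u,v in zip(us,vs)],np.float32)
    e,r=cv2.minEnclosingCircle(X); return np.round(e,1),round(r,1),m.sum(),np.round(np.median(W[m][:,2]),1)
E
python3 - <<'E'
from h import *
p,d,K,T=shot('top')
for n,u,v,h,r in [('s',323,239,30,14),('m',384,251,38,19),('l',447,240,48,24.5),('xl',300,189,58,30)]:
    c=ray(u,v,K,T,h); print(n,np.round(c),rim(d,K,T,c,h,r))
for r in manip.cut_out('pad_a','top'):
    v,u=np.nonzero(r['mask']); print(round(r['score'],2),ray(u.mean(),v.mean(),K,T,23).round(1),r['mask'].sum())
for r in manip.cut_out('bottle','top')[:1]:
    print(ray(*r['position'],K,T,60).round(1))
print(np.round(manip.calibration('wrist')['pose'],3), manip.calibration('wrist')['intrinsics'])
E
```

```text
s [ 572. -118.] (array([ 574.5, -117.4]), 14.0, np.int64(82), np.float64(30.7))
m [ 551. -233.] (array([ 552.3, -232.5]), 19.0, np.int64(134), np.float64(38.2))
l [ 574. -350.] (array([ 574.3, -350. ]), 24.9, np.int64(207), np.float64(47.9))
xl [662. -73.] (array([666.6, -71.3]), 30.2, np.int64(279), np.float64(57.8))
0.95 [517.9  87.1] 926
0.93 [667.8  85. ] 869
0.81 [592.3  86.4] 879
0.58 [442.6  88.4] 964
[ 674.1 -169.1]
[[ 3.30000e-01  9.11000e-01  2.46000e-01  2.53395e+02]
 [-9.44000e-01  3.19000e-01  8.60000e-02 -4.94500e+02]
 [-0.00000e+00 -2.61000e-01  9.65000e-01  3.84769e+02]
 [ 0.00000e+00  0.00000e+00  0.00000e+00  1.00000e+00]] [[344.133149     0.         322.20136515]
 [  0.         344.133149   238.17516096]
 [  0.           0.           1.        ]]
```

```bash
python3 -m creep '{"slide":[[4.9,2.1,-1],[4.9,2.1,-1],[4.9,2.1,-1],[4.9,2.1,-1],[4.9,2.1,-1],[4.9,2.1,-1],[4.9,2.1,-1],[4.9,2.1,-1]],"turn":[-0.044,-0.044,-0.044,-0.044,-0.044,-0.044,-0.044,-0.044],"claw":[1,1,1,1,1,1,1,1]}' 25; python3 -m creep '{"slide":[[0,0,0],[0,0,0]],"turn":[0,0],"claw":[1,1]}'
python3 - <<'E'
from h import *
p,d,K,T=shot('wrist','w1'); print(rim(d,K,T,(574.3,-350),48,24.5),manip.read_state()['joints'])
E
```

```text
clock: 1.6
eef_pos: [574.7, -350.4, 324.3]
eef_rot: [3.141, -0.0, -0.018]
wrist_force: [0.6, -0.7, 0.4]
finger_gap: 94.3
finger_force: 0.0
clock: 1.85
eef_pos: [572.9, -351.5, 324.5]
eef_rot: [-3.142, 0.0, -0.016]
wrist_force: [-0.4, -0.3, 0.4]
finger_gap: 93.7
finger_force: 0.0
(array([ 573.8, -354.3]), 24.8, np.int64(1199), np.float64(48.2)) [-6.05502693e-01  6.39449260e-01  1.21679216e+00 -1.56883247e-04
  1.28520360e+00  9.81980826e-01]
```

View pics/w1.png

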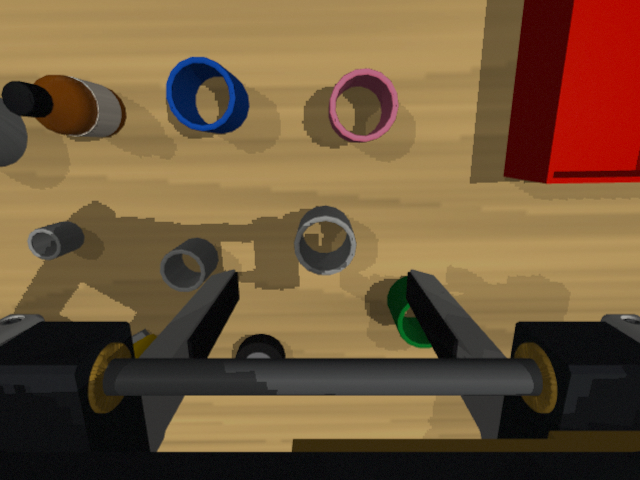

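The wrist view shows l centred at (325,240) between the open fingers, with green (410,310) clear of the right finger's path. Next I go down and grip.

```bash
python3 -m creep '{"slide":[[0.1,-0.1,-4],[0,0,-4],[0,0,-3.6],[0,0,0],[0,0,0],[0,0,0],[0,0,0],[0,0,0]],"turn":[0,0,0,0,0,0,0,0],"claw":[1,1,1,1,0,0,0,0]}' 25; python3 -m creep '{"slide":[[0,0,0],[0,0,0],[0,0,0],[0,0,0]],"turn":[0,0,0,0],"claw":[0,0,0,0]}'
```

```text
clock: 2.9
eef_pos: [574.3, -352.3, 209.2]
eef_rot: [3.141, -0.001, -0.016]
wrist_force: [-0.3, -0.7, -0.1]
finger_gap: 57.6
finger_force: 0.0
clock: 3.4
eef_pos: [574.3, -352.3, 208.9]
eef_rot: [3.141, -0.0, -0.016]
wrist_force: [-0.6, 1.0, 3.3]
finger_gap: 49.5
finger_force: 25.0
```

```bash
python3 -m creep '{"slide":[[0,0,4],[0,0,4],[0,0,0]],"turn":[0,0,0],"claw":[0,0,0]}'; python3 -m creep '{"slide":[[-0.7,5.5,0],[-0.7,5.5,0],[-0.7,5.5,0],[-0.7,5.5,0],[-0.7,5.5,0],[-0.7,5.5,0],[-0.7,5.5,0],[-0.7,5.5,0]],"turn":[0,0,0,0,0,0,0,0],"claw":[0,0,0,0,0,0,0,0]}'; python3 -m creep '{"slide":[[0,0,0],[0,0,0]],"turn":[0,0],"claw":[0,0]}'
python3 - <<'E'
from h import *
p,d,K,T=shot('wrist','w2')
for r in manip.cut_out('pad_a','wrist'):
    v,u=np.nonzero(r['mask']); print(round(r['score'],2),ray(u.mean(),v.mean(),K,T,23).round(1),r['mask'].sum())
z=manip.read_state()['eef_pos'][2]; print(z,rim(d,K,T,manip.read_state()['eef_pos'],48+z-209,24.5))
E
```

```text
clock: 3.78
eef_pos: [574.5, -352.4, 291.5]
eef_rot: [3.139, -0.004, -0.016]
wrist_force: [-0.7, 0.0, -2.5]
finger_gap: 49.2
finger_force: 25.0
clock: 4.78
eef_pos: [517.4, 89.4, 287.1]
eef_rot: [3.141, 0.002, -0.016]
wrist_force: [1.5, 0.1, -2.0]
finger_gap: 49.6
finger_force: 25.0
clock: 5.03
eef_pos: [518.1, 87.5, 287.6]
eef_rot: [3.141, 0.002, -0.016]
wrist_force: [0.0, -0.7, -2.3]
finger_gap: 49.3
finger_force: 25.0
0.9 [660.7  82.3] 7312
0.6 [524.8  82.6] 3249
0.49 [462.8  81.4] 232
0.31 [658.4 -74.8] 8431
288.01803591143596 (array([525.1,  86.6]), 36.5, np.int64(4367), np.float64(126.6))
```

View pics/w2.png

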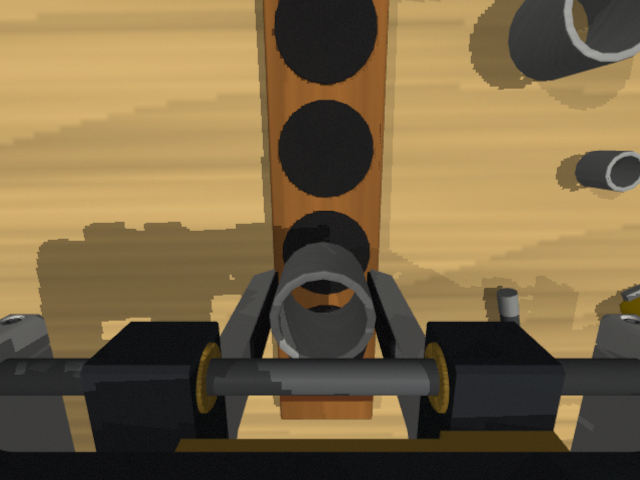

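Run:
```python
from h import *
T=np.array(manip.calibration('wrist')['pose']);K=np.array(manip.calibration('wrist')['intrinsics'])
p=cv2.imread('pics/w2.png'); g=cv2.cvtColor(p,cv2.COLOR_BGR2HSV)[...,2]
for box in [(265,85,390,205),(265,205,390,245)]:
    x0,y0,x1,y1=box; m=(g[y0:y1,x0:x1]<60).astype(np.uint8)
    c=max(cv2.findContours(m,0,1)[0],key=cv2.contourArea)
    X=np.array([ray(q[0,0]+x0,q[0,1]+y0,K,T,23) for q in c],np.float32); print(cv2.minEnclosingCircle(X))
# held coupling rim ellipse: outer edges at rim height, columns ~272..377
z=manip.read_state()['eef_pos'][2]
print([ray(u,v,K,T,z-209+48).round(1) for u,v in [(272,318),(377,318),(324,270),(324,243)]])
```

```text
((591.1458129882812, 83.24082946777344), 32.69966506958008)
((523.7279052734375, 84.06634521484375), 31.49962043762207)
[array([519.4, 109.4]), array([518.5,  61.8]), array([542.1,  85.5]), array([554.3,  85.3])]
```

```bash
python3 -m creep '{"slide":[[-0.05,-0.2,-3],[0,0,-2],[0,0,-0.6],[0,0,0],[0,0,0]],"turn":[0,0,0,0,0],"claw":[0,0,0,0,0]}'; python3 -m creep '{"slide":[[0,0,0],[0,0,0],[0,0,0],[0,0,0],[0,0,3],[0,0,4],[0,0,4],[0,0,0]],"turn":[0,0,0,0,0,0,0,0],"claw":[1,1,1,1,1,1,1,1]}'
python3 - <<'E'
from h import *
p,d,K,T=shot('wrist','w3'); s=manip.read_state(); print(s['eef_pos'])
print(rim(d,K,T,(517,85),48,24.5,23))
p,d,K,T=shot('top'); print(rim(d,K,T,(517,85),48,24.5,23))
E
```

```text
clock: 5.75
eef_pos: [518.0, 85.4, 233.2]
eef_rot: [-3.141, -0.001, -0.017]
wrist_force: [0.4, -0.4, -2.1]
finger_gap: 49.1
finger_force: 25.0
clock: 6.75
eef_pos: [518.0, 85.8, 345.5]
eef_rot: [-3.141, -0.005, -0.016]
wrist_force: [0.9, -0.5, -0.0]
finger_gap: 93.9
finger_force: 0.0
[517.69422887  85.7642806  343.44077858]
(array([517.1,  85. ]), 24.5, np.int64(1117), np.float64(68.9))
(array([535.8,  76.1]), 6.5, np.int64(18), np.float64(72.9))
```

```bash
python3 -m creep '{"slide":[[3,-3.2,0],[3,-3.2,0],[3,-3.2,0],[3,-3.2,0],[3,-3.2,0],[0,0,0],[0,0,0]],"turn":[0,0,0,0,0,0,0],"claw":[1,1,1,1,1,1,1]}'
python3 - <<'E'
from h import *
p,d,K,T=shot('wrist'); s=manip.read_state(); print(s['eef_pos'])
print(rim(d,K,T,(666,-73),58,30))
p,d,K,T=shot('top'); print(rim(d,K,T,(517,85),48,24.5,23))
E
```

```text
clock: 7.72
eef_pos: [667.5, -73.9, 341.0]
eef_rot: [-3.141, 0.002, -0.016]
wrist_force: [-0.2, 0.2, 0.6]
finger_gap: 94.3
finger_force: 0.0
[667.38217012 -73.57869706 341.66996117]
(array([666.4, -73.2]), 30.4, np.int64(1548), np.float64(58.5))
(array([520.9,  94.6]), 22.1, np.int64(91), np.float64(71.0))
```

```bash
python3 -m creep '{"slide":[[-0.1,0,-4],[0,0,-4],[0,0,-4.4],[0,0,0],[0,0,0],[0,0,0],[0,0,0],[0,0,0]],"turn":[0,0,0,0,0,0,0,0],"claw":[1,1,1,1,0,0,0,0]}' 30; python3 -m creep '{"slide":[[0,0,0],[0,0,0],[0,0,0]],"turn":[0,0,0],"claw":[0,0,0]}'
```

```text
clock: 8.82
eef_pos: [666.8, -74.2, 219.5]
eef_rot: [-3.141, -0.001, -0.016]
wrist_force: [-2.7, 0.1, 4.3]
finger_gap: 59.6
finger_force: 30.0
clock: 9.2
eef_pos: [666.9, -74.2, 219.5]
eef_rot: [-3.141, -0.001, -0.016]
wrist_force: [-1.7, 1.7, 6.6]
finger_gap: 59.8
finger_force: 30.0
```

```bash
python3 -m creep '{"slide":[[0,0,4],[0,0,4],[0,0,3],[-4.5,3.2,0],[-4.5,3.2,0],[-4.5,3.2,0],[-4.5,3.2,0],[-4.4,3.3,0]],"turn":[0,0,0,0,0,0,0,0],"claw":[0,0,0,0,0,0,0,0]}'; python3 -m creep '{"slide":[[0,0,-4],[0,0,-2],[0,0,0],[0,0,0]],"turn":[0,0,0,0],"claw":[0,0,0,0]}'
python3 - <<'E'
from h import *
p,d,K,T=shot('wrist','w4'); s=manip.read_state(); print(s['eef_pos'])
E
```

```text
clock: 10.2
eef_pos: [441.0, 87.4, 328.4]
eef_rot: [3.142, 0.0, -0.017]
wrist_force: [0.6, 0.6, -2.4]
finger_gap: 59.8
finger_force: 30.0
clock: 10.7
eef_pos: [443.0, 86.7, 269.4]
eef_rot: [-3.142, -0.001, -0.016]
wrist_force: [0.4, -0.3, -3.9]
finger_gap: 59.5
finger_force: 30.0
[443.02174072  86.65948743 269.52596933]
```

View pics/w4.png

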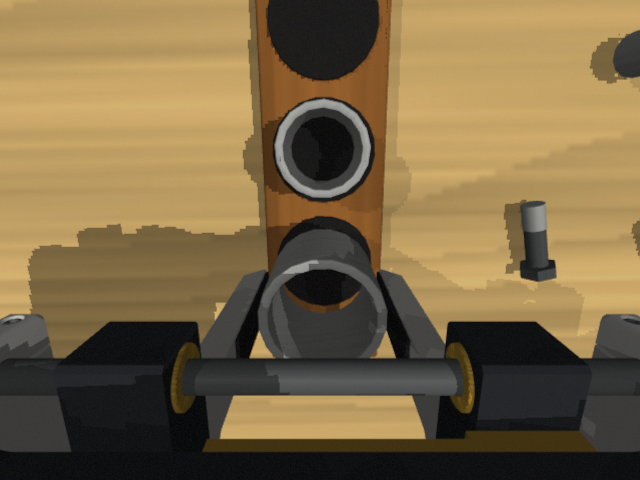

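Coupling l sits concentric on its pad at (323,148), and xl hangs over the next pad at (323,310). Placing xl.

```bash
python3 -m creep '{"slide":[[0,0,-2],[0,0,-0.65],[0,0,0],[0,0,0]],"turn":[0,0,0,0],"claw":[0,0,0,0]}'; python3 -m creep '{"slide":[[0,0,0],[0,0,0],[0,0,0],[0,0,0],[0,0,3],[0,0,4],[0,0,4],[0,0,0]],"turn":[0,0,0,0,0,0,0,0],"claw":[1,1,1,1,1,1,1,1]}'
python3 - <<'E'
from h import *
p,d,K,T=shot('wrist'); s=manip.read_state(); print(s['eef_pos'])
print(rim(d,K,T,(442,86),58,30,23), rim(d,K,T,(517,86),48,24.5,23))
E
```

```text
clock: 11.25
eef_pos: [442.9, 86.7, 242.6]
eef_rot: [-3.141, -0.001, -0.016]
wrist_force: [0.3, -0.7, -3.9]
finger_gap: 59.9
finger_force: 30.0
clock: 12.25
eef_pos: [443.0, 86.8, 354.7]
eef_rot: [-3.141, -0.005, -0.016]
wrist_force: [-0.6, -0.0, -0.2]
finger_gap: 94.3
finger_force: 0.0
[442.68355269  86.72645478 352.82198669]
(array([441.7,  86.3]), 29.8, np.int64(1522), np.float64(79.1)) (array([515.8,  85. ]), 24.1, np.int64(1199), np.float64(68.8))
```

```bash
python3 -m creep '{"slide":[[1.8,-5.3,0],[1.8,-5.3,0],[1.8,-5.3,0],[1.8,-5.3,0],[1.9,-5.4,0],[1.9,-5.4,0],[0,0,0],[0,0,0]],"turn":[0,0,0,0,0,0,0,0],"claw":[1,1,1,1,1,1,1,1]}'
python3 - <<'E'
from h import *
p,d,K,T=shot('wrist'); s=manip.read_state(); print(s['eef_pos'])
print(rim(d,K,T,(552,-234),38,19))
p,d,K,T=shot('top'); print(rim(d,K,T,(517,86),48,24.5,23),rim(d,K,T,(442,87),58,30,23))
E
```

```text
clock: 13.3
eef_pos: [552.6, -232.9, 350.6]
eef_rot: [-3.14, 0.002, -0.016]
wrist_force: [0.1, 0.5, -0.6]
finger_gap: 93.7
finger_force: 0.0
[ 552.60554136 -232.41932072  351.19582069]
(array([ 551.9, -235.2]), 19.4, np.int64(640), np.float64(38.4))
(array([518.8,  87. ]), 24.7, np.int64(215), np.float64(71.1)) (array([443.1,  88.5]), 30.2, np.int64(297), np.float64(81.2))
```

```bash
python3 -m creep '{"slide":[[-0.05,-0.15,-5],[0,0,-5],[0,0,-4.5],[0,0,0],[0,0,0],[0,0,0],[0,0,0],[0,0,0]],"turn":[0,0,0,0,0,0,0,0],"claw":[1,1,1,1,0,0,0,0]}' 20; python3 -m creep '{"slide":[[0,0,0],[0,0,0],[0,0,0],[0,0,0],[0,0,0]],"turn":[0,0,0,0,0],"claw":[0,0,0,0,0]}'
```

```text
clock: 14.4
eef_pos: [552.3, -234.8, 207.8]
eef_rot: [3.141, -0.001, -0.016]
wrist_force: [-0.5, -0.5, -0.7]
finger_gap: 57.9
finger_force: 0.0
clock: 15.02
eef_pos: [552.2, -234.8, 207.2]
eef_rot: [3.142, -0.0, -0.016]
wrist_force: [-0.0, -0.2, 1.1]
finger_gap: 37.7
finger_force: 20.0
```

```bash
python3 -m creep '{"slide":[[0,0,5],[0,0,5],[0.7,5.3,0],[0.7,5.3,0],[0.7,5.3,0],[0.7,5.3,0],[0.6,5.4,0],[0.7,5.4,0]],"turn":[0,0,0,0,0,0,0,0],"claw":[0,0,0,0,0,0,0,0]}'; python3 -m creep '{"slide":[[0,0,-3],[0,0,-2],[0,0,0],[0,0,0]],"turn":[0,0,0,0],"claw":[0,0,0,0]}'
```

```text
clock: 16.02
eef_pos: [593.1, 87.0, 307.0]
eef_rot: [-3.142, 0.0, -0.016]
wrist_force: [0.5, -1.1, -1.0]
finger_gap: 38.4
finger_force: 20.0
clock: 16.52
eef_pos: [593.4, 85.1, 258.0]
eef_rot: [-3.141, -0.001, -0.016]
wrist_force: [-0.5, 0.3, -1.1]
finger_gap: 38.1
finger_force: 20.0
```

```bash
python3 -m creep '{"slide":[[-0.1,0,-2],[0,0,-0.75],[0,0,0],[0,0,0]],"turn":[0,0,0,0],"claw":[0,0,0,0]}'; python3 -m creep '{"slide":[[0,0,0],[0,0,0],[0,0,0],[0,0,0],[0,0,3],[0,0,4],[0,0,4],[0,0,0]],"turn":[0,0,0,0,0,0,0,0],"claw":[1,1,1,1,1,1,1,1]}'
```

```text
clock: 17.02
eef_pos: [592.4, 85.2, 230.3]
eef_rot: [-3.142, -0.001, -0.016]
wrist_force: [-0.4, -0.2, -1.1]
finger_gap: 38.3
finger_force: 20.0
clock: 18.02
eef_pos: [592.4, 85.3, 342.8]
eef_rot: [-3.141, -0.005, -0.016]
wrist_force: [0.3, -0.9, -0.9]
finger_gap: 94.3
finger_force: 0.0
```

Now s at about (574.5, -119.4).

```bash
python3 -m creep '{"slide":[[-0.4,-5.1,0],[-0.4,-5.1,0],[-0.4,-5.1,0],[-0.6,-5.1,0],[0,0,0],[0,0,0]],"turn":[0,0,0,0,0,0],"claw":[1,1,1,1,1,1]}'
python3 - <<'E'
from h import *
p,d,K,T=shot('wrist'); s=manip.read_state(); print(s['eef_pos'])
print(rim(d,K,T,(574,-119),30,14))
p,d,K,T=shot('top'); print(rim(d,K,T,(592,86),38,19,23))
E
```

```text
clock: 18.77
eef_pos: [574.2, -118.4, 338.8]
eef_rot: [-3.141, 0.001, -0.016]
wrist_force: [-0.4, 1.1, -0.1]
finger_gap: 93.7
finger_force: 0.0
[ 574.32465347 -117.84307813  339.00314062]
(array([ 574.2, -120.2]), 14.5, np.int64(427), np.float64(30.1))
(array([592.9,  86.8]), 19.3, np.int64(140), np.float64(61.5))
```

```bash
python3 -m creep '{"slide":[[0,-0.1,-5],[0,0,-5],[0,0,-3.4],[0,0,0],[0,0,0],[0,0,0],[0,0,0],[0,0,0]],"turn":[0,0,0,0,0,0,0,0],"claw":[1,1,1,1,0,0,0,0]}' 15; python3 -m creep '{"slide":[[0,0,0],[0,0,0],[0,0,0],[0,0,0],[0,0,0],[0,0,0],[0,0,0]],"turn":[0,0,0,0,0,0,0],"claw":[0,0,0,0,0,0,0]}'
```

```text
clock: 19.88
eef_pos: [574.3, -119.8, 206.1]
eef_rot: [3.141, -0.001, -0.016]
wrist_force: [0.3, 0.2, -0.1]
finger_gap: 57.4
finger_force: 0.0
clock: 20.75
eef_pos: [574.2, -119.8, 205.6]
eef_rot: [-3.142, 0.0, -0.016]
wrist_force: [-0.4, -0.4, -0.5]
finger_gap: 27.0
finger_force: 15.0
```

```bash
python3 -m creep '{"slide":[[0,0,5],[0,0,6],[2.4,5.1,0],[2.3,5.1,0],[2.3,5.1,0],[2.35,5.05,0],[0,0,0],[0,0,0]],"turn":[0,0,0,0,0,0,0,0],"claw":[0,0,0,0,0,0,0,0]}'; python3 -m creep '{"slide":[[0,0,-4],[0,0,-2],[0,0,0],[0,0,0]],"turn":[0,0,0,0],"claw":[0,0,0,0]}'
python3 - <<'E'
from h import *
shot('wrist','w5'); print(manip.read_state()['eef_pos'])
E
```

```text
clock: 21.75
eef_pos: [667.6, 83.4, 315.2]
eef_rot: [3.141, 0.001, -0.016]
wrist_force: [1.1, -0.3, -0.8]
finger_gap: 27.1
finger_force: 15.0
clock: 22.25
eef_pos: [668.0, 83.4, 257.1]
eef_rot: [-3.141, -0.002, -0.017]
wrist_force: [-0.4, 0.4, -0.8]
finger_gap: 27.3
finger_force: 15.0
[668.01618299  83.49704125 257.24069333]
```

View pics/w5.png

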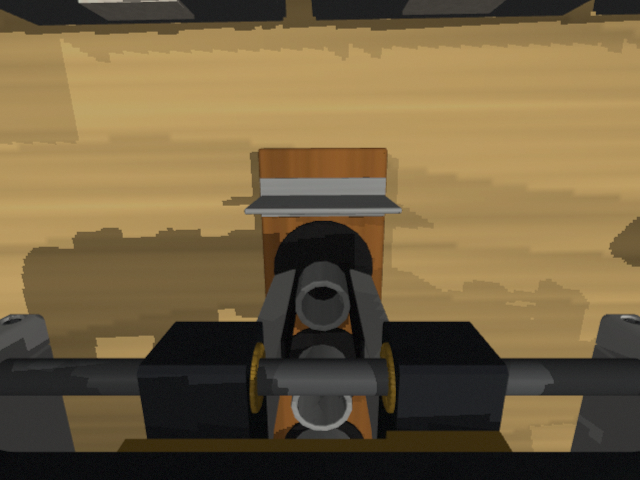

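Coupling s is held upright at (323,303) over the pad nearest the plate (plate at row 205). Placing it, then clearing the arm away and checking from above.

```bash
python3 -m creep '{"slide":[[0,0,-2],[0,0,-0.8],[0,0,0],[0,0,0]],"turn":[0,0,0,0],"claw":[0,0,0,0]}'; python3 -m creep '{"slide":[[0,0,0],[0,0,0],[0,0,0],[0,0,0],[0,0,4],[0,0,5],[0,0,5],[0,0,0]],"turn":[0,0,0,0,0,0,0,0],"claw":[1,1,1,1,1,1,1,1]}'; python3 -m creep '{"slide":[[-2,-5,0],[-2,-5,0],[-2,-5,0],[-2,-5,0],[-2,-5,0],[-2,-5,0],[0,0,0],[0,0,0]],"turn":[0,0,0,0,0,0,0,0],"claw":[1,1,1,1,1,1,1,1]}'
python3 - <<'E'
from h import *
p,d,K,T=shot('top','top1')
for x,y,h,r in [(668,85,30,14),(592,87,38,19),(518,87,48,24.5),(443,88,58,30)]: print(rim(d,K,T,(x,y),h,r,23))
for r in manip.cut_out('bottle','top')[:1]: print(ray(*r['position'],K,T,60).round(1))
E
```

```text
clock: 22.8
eef_pos: [667.6, 83.8, 227.0]
eef_rot: [3.142, 0.001, -0.016]
wrist_force: [-1.0, -0.1, -0.0]
finger_gap: 27.6
finger_force: 15.0
clock: 23.8
eef_pos: [667.8, 83.7, 372.4]
eef_rot: [-3.141, -0.008, -0.016]
wrist_force: [-0.4, 0.0, -0.5]
finger_gap: 93.7
finger_force: 0.0
clock: 24.8
eef_pos: [547.8, -216.0, 367.0]
eef_rot: [-3.141, 0.001, -0.016]
wrist_force: [0.3, 0.3, 0.3]
finger_gap: 94.0
finger_force: 0.0
(array([667.2,  85.3]), 14.3, np.int64(94), np.float64(53.1))
(array([592.9,  86.8]), 19.3, np.int64(145), np.float64(60.9))
(array([518.8,  87. ]), 24.7, np.int64(217), np.float64(71.4))
(array([443.6,  88.7]), 30.1, np.int64(296), np.float64(80.9))
[ 678.7 -170.9]
```

View pics/top1.png

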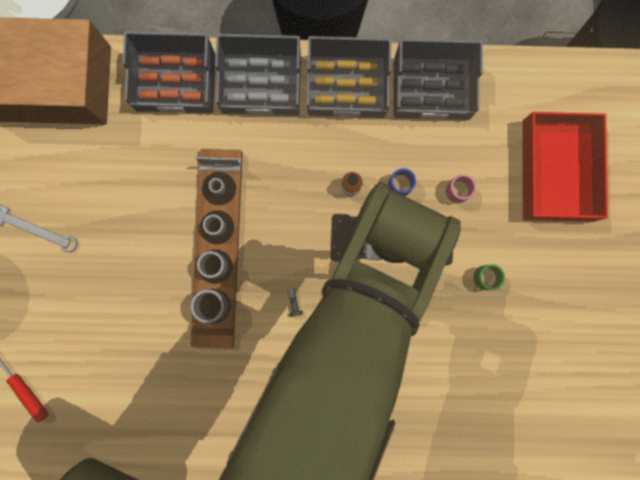

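The top view shows the four couplings on the rail, smallest at the plate (217,187) and largest at (210,306). Each is within about 1 mm of its pad centre. The bottle still stands at (351,184).

```bash
python3 -c "from cell import manip; print(manip.sign_off())"
```

```text
the job is handed in; nothing more can be done
None
```

The job is handed in: the four steel couplings stand upright on the pads in size order, smallest beside the end plate, each about 1 mm from its pad centre by the top camera, with the bottle still standing in its place (about 25 s of the 99 s used).

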